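# Draw the cured nest out of the UV station and lock the shuttle at its loading stop

## Robot

A 6-joint arm with a two-finger parallel gripper is mounted at the origin on a cart in front of the work surface, level with it; the furniture and walls round the work are solid. World frame = base frame: x ahead of the robot, y to its left, z up, the work surface at z = 0. Lengths are in m, angles in rad, forces in N, time in s.
With the tool pointing down it reaches from about 0.35 to 0.975 m from the base axis. Payload 4.9 kg.
Tool frame: the origin (TCP) lies midway between the tips of the shut fingers; the grasp point (between the pads) lies 19 mm behind it; z points along the fingers, y is the line along which they close (so a half turn about z gives the same grasp; the last joint's range is limited). The gripper opens to 85 mm and grips with 20 to 120 N. Pads are 22 mm wide; open, the fingers measure 114 mm over their backs; the gripper's body (76 mm by 85 mm) begins 54 mm behind the grasp point. The pads swing forward as they close: fully open they stand 13 mm farther back than shut.
Start: joints at [-1.329, 0.053, 1.613, -0, 1.476, -0.119], TCP at [0.221, -0.585, 0.231] pointing down, gripper open.
Joint ranges: [-3.01, 3.01], [-1.01, 2.22], [0.06, 2.58], [-1.02, 4.17], [0.09, 2.62], [-3.14, 3.14]. Speed limits (rad/s): [2.57, 2.57, 3.14, 3.14, 3.14, 3.14].

## Interface

Orientations are given as a unit quaternion [w, x, y, z].
In Python, from plant import manip gives the robot as it stands.
- The arm moves only by the tool move_arm, never from a script. Its argument "increments" is one flat list of numbers, 5 for each row, row after row: the shift along the tool's x, y, z in mm, then the turn about the tool's z in rad, then the opening, from 0 (shut) to 1 (fully open). In form: [tx, ty, tz, spin, jaw, tx, ty, tz, spin, jaw, ...]. A call has 1 to 8 rows; each row shifts and turns the commanded pose from where the row before left it, along the tool's axes as they then stand; what a row does not reach is not made up. A row lasts 1/12 s, in which the tool goes at most 41.7 mm and 7.16 degrees, less where a joint would pass 70% of its speed; a pose out of reach is approached as far as the arm can. A call with a gripper value outside its range is refused whole. The fingers move at their own pace and stop on an object; the grip force is fixed at half the most. Time passes only in rows, so rows that do not move let the fingers close. It gives the time, the measured TCP pose, the force, the opening and the grip force at its end, in the units of the state.
- manip.state(): the state, without advancing time (a new reading comes with each control period).
- manip.grab_frame(name): name is "scene" or "side" or "wrist"; returns a dict with "image" (400x640x3 uint8, blue, green, red), "fov_y" (degrees; the focal length in pixels is half the picture's height over the tangent of half this angle, whatever the lens; pixels are square), "cx", "cy" (the principal point, pixels), "k1" (the pictures are not rectified: a ray, as slopes to the right and down, at radius r is drawn at 1 + k1 r^2 times it, then the intrinsics apply), "eye" and "rotation" of the camera in the world; the wrist camera has in their place "T_tool_cam" (4x4, takes a point from camera to tool coordinates, whose origin is the TCP and whose axes are the flange's). Camera axes: x right, y down, z forward; pixel columns grow to the right and rows downward; lengths in m; the calibration is good to about 2 mm. A picture is of the moment at which its call begins: read the wrist's pose just before it. There is no depth.
- manip.job_done(): hands the job in; it is judged then, once.
The state is a dict: "time": time; "joint_pos": joint angles; "joint_vel": joint speeds; "joint_efforts": joint torques, N m; "tool_pos": TCP position; "tool_rot": TCP orientation; "contact_force": force on the tool from outside, world axes, zero at the start; "ft_torque": the same for the moment, N m; "gripper_width": opening from 0.0 (shut) to 1.0 (fully open); "grasp_force": force on a finger pad.
Only numpy, scipy, OpenCV 4.12 (cv2) and the standard library are available. Lean on these libraries where they do the work, as an engineer would, in place of code of your own. Each camera call takes 0.05 s, during which the arm holds its last target. There are 200 camera calls.

## Task

The UV cure has finished. Without gripping the knob or the lip, push the red knob of the slide bolt back until the shuttle is unlocked, hook a fingertip behind the lip at the front of the shuttle and draw it smoothly out along its rails to the front stop, then push the knob fully home again so that the bolt locks the shuttle in the loading position. Let the red nest ride out in its pocket untouched, and leave everything else on the bench and on the station where it is.

Things in the scene. Friction and masses are not known exactly. Their poses are not given: they have to be found in the camera images.
- cure_station: White UV curing hood, 170 deep, 190 wide, top 92 mm above the bench (dark heat sink at the rear to 112), fixed. Origin on the bench under the middle of the hood's front face; x points into the hood (the shuttle comes out to -x), y left, z up. Its dark grey base plate spans x -212 to +175, y -160 to +95 mm, top at 16 mm.
- shuttle (a joint): Slide of the shuttle in m: 0 shut, 0.110 out at the front stop (toward the station's -x). About 2.5 N friction, 0.7 kg, stays where left. Light grey plate 167 long, top 30 mm above the bench; 12 mm wide index bar along its right (-y) edge to 38 mm. Shut, an amber shield on it (top 71 mm) has its front at station x = -9 mm; the plate is bare for 67 mm between lip and shield.
- lip_back (a point): Middle of the rear face of the shuttle's lip, where a fingertip hooks: 45 mm above the bench, at x = -76, y = +6 mm of the cure_station when shut; moves with the shuttle. The lip is an upright aluminium flange across the shuttle's front edge, 130 mm long, 6 mm thick, 30 to 57 mm above the bench.
- lock_bolt (a joint): Slide of the bolt in m: 0 home (nose 10 mm deep in a notch of the index bar, shuttle locked), 0.020 fully back (to the station's -y, away from the shuttle); clear from 0.010. 1.5 N friction, stays where left. One notch for shut, one for the loading position (shuttle at 0.110, 2 mm play); in between it cannot go home. Its guides reach 39 mm above the bench.
- bolt_knob (a point): Centre of the top of the bolt's red upright knob, 14 mm square, 42 to 68 mm above the bench; at x = -45, y = -112 mm of the cure_station with the bolt home, y = -132 with it fully back.
- pocket (a point): Centre of the nest's pocket on the shuttle plate, 30 mm above the bench, at x = +50, y = +4 mm of the cure_station when shut (inside the hood); moves with the shuttle, axes as the station's.
- nest: Red moulded nest fixture with small black pins, 32x136x26 mm, lying loose across the shuttle in its pocket (2 mm play); origin at the centre of its underside. Hidden in the hood at first, uncovered as the shuttle comes out.
- agar_plate: Closed agar contact plate, 65 mm in diameter, 15 mm high, standing on top of the hood; origin at the centre of its underside.
- waiting_nest_1: Red nest fixture 32x136x26 mm waiting on the bench to the left; origin at the centre of its underside.
- waiting_nest_2: A second red nest fixture 32x136x26 mm beside the first; origin at the centre of its underside.
- parts_cup: Small steel cup, 54 mm in diameter, 36 mm high, on the bench to the right; origin at the centre of its underside.
- marker: White marker pen with a dark cap, 12x133x12 mm, lying on the bench to the right; origin at the centre of its underside.

How it is judged:
On the way, in this order (a step that is already met when the one before it is completed fails the run):
1. the bolt is pushed back clear of its notch while the shuttle is still shut (value of joint lock_bolt above 0.011 m and value of joint shuttle below 0.005 m), for 0.1 s.
2. the shuttle is on its way out, drawn by a finger behind its lip (value of joint shuttle above 0.02 m and contact force between the fingers and shuttle_c3 above 0.3 N), for 0.1 s.
3. the shuttle is out at the front stop (value of joint shuttle above 0.106 m), for 0.2 s.
4. the bolt is home again with the shuttle out (value of joint lock_bolt below 0.004 m and value of joint shuttle above 0.106 m), for 0.2 s.
At the end, for the whole second after the job is handed in: The shuttle stands out at its front stop (within 4 mm of 110 mm), the bolt is home (within 4 mm), and the nest lies flat and at rest in its pocket (within 8 mm sideways, 4 mm in height) (all of step 4 and horizontal distance between nest and pocket below 0.008 m and z of nest in the frame of pocket below 0.004 m and angle between nest's own z axis and vertical below 0.1 rad and linear speed of nest below 0.02 m/s); the robot touches nothing.
It fails at once if the nest in the shuttle is touched by the robot's fingers or arm (contact force between any of the fingers, the arm and nest above 0.3 N).
It fails at once if the nest is lifted, tipped or thrown out of its pocket (z of nest in the frame of pocket above 0.008 m or horizontal distance between nest and pocket above 0.012 m or angle between nest's own z axis and vertical above 0.25 rad).
It fails at once if the shuttle is jerked out (faster than 0.35 m/s) (velocity of joint shuttle above 0.35 m/s).
It fails at once if a bystander (agar plate, waiting nests, parts cup, marker) is moved more than 15 mm (distance of any of agar_plate, waiting_nest_1, waiting_nest_2, parts_cup, marker from where it was at the start of the episode above 0.015 m).
It fails at once if the lip or the knob is gripped (fingers press on two opposite sides of it at once) ((contact force between the fingers and shuttle_c3 above 0.3 N and contact force between the fingers and shuttle_c4 above 0.3 N) or (contact force between the fingers and lock_bolt_c2 above 0.3 N and contact force between the fingers and lock_bolt_c3 above 0.3 N) or (contact force between the fingers and lock_bolt_c4 above 0.3 N and contact force between the fingers and lock_bolt_c5 above 0.3 N)).
It also fails if it takes over 51 s, if anything falls off the work surface, if the arm or the gripper's body presses on something with over 40 N, if the wrist force passes 120 N, or if a joint passes its speed limit or range.

## Working session

There is one attempt and no reset: what is moved stays moved. The work goes in short steps, Python scripts to look and compute and a tool call to move; the robot and the scene stay as the last step left them, time stands still between calls to the robot, and variables do not carry over. Pictures are saved under pics/ and viewed, at most 10 in all, crops included, and the job is handed in when it is done.

Besides the shell and the picture viewer there is one more tool, called after "Call:" in YAML: its name, and indented under it one key for each argument. move_arm: Moves the arm, as the interface text tells. Its arguments: {"type":"object","properties":{"increments":{"type":"array"}},"required":["increments"]}

```bash
mkdir -p pics
cat > h.py <<'E'
import numpy as np, cv2
from plant import manip
def K(f):
    fl=200/np.tan(np.radians(f["fov_y"])/2)
    return np.array([[fl,0,f["cx"]],[0,fl,f["cy"]],[0,0,1.]]), np.array([f["k1"],0,0,0.])
def ray(f,px):
    k,d=K(f); p=cv2.undistortPoints(np.array(px,float).reshape(-1,1,2),k,d).reshape(-1,2)
    return np.c_[p,np.ones(len(p))]@np.array(f["rotation"]).T
def onz(f,px,z):
    r=ray(f,px); e=np.array(f["eye"]); return e+r*((z-e[2])/r[:,2])[:,None]
def proj(f,P):
    k,d=K(f); R=np.array(f["rotation"]); c=(np.array(P,float).reshape(-1,3)-np.array(f["eye"]))@R
    return cv2.projectPoints(c,np.zeros(3),np.zeros(3),k,d)[0].reshape(-1,2)
E
python3 - <<'E'
from h import *
import pickle
for n in("scene","side"):
    f=manip.grab_frame(n); pickle.dump(f,open(n+".pkl","wb")); cv2.imwrite(f"pics/{n}0.png",f["image"]); print(n,f["fov_y"],f["k1"],f["eye"],np.array(f["rotation"]).round(2).tolist())
s=manip.state();print(s["time"],s["tool_pos"],s["tool_rot"],s["contact_force"])
E
```

```text
scene 51.41191916014667 -0.08695415292770807 [0.154289   0.97113093 0.57175216] [0.12, -0.21, 0.82, -0.52]
side 48.94247065276591 -0.04622310931102108 [ 0.28766811 -1.17822847  0.79882813] [-0.51, 0.85, -0.09, 0.06]
0.1 [ 0.22049851 -0.58420943  0.23017622] [-9.35856395e-04  9.83772342e-01  1.79418786e-01 -5.23975653e-05] [-0.23021913  0.44565411  0.30374839]
```

View pics/scene0.png

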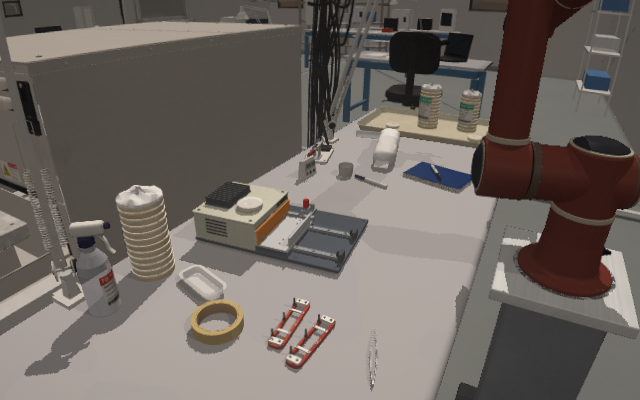

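View pics/side0.png

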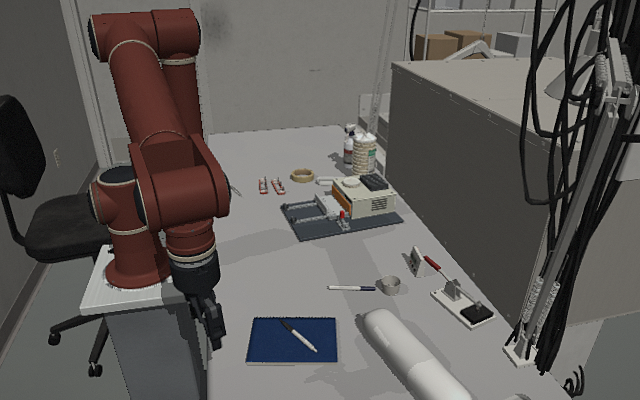

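The scene picture shows the station with its dark base plate (corners about (333,265) and (368,234)) and the red knob at (306,203). In the side picture the knob is at (342,214) and the plate's front corners are about (281,206) and (300,240). I'll enlarge both.

Run:
```python
import pickle,cv2,numpy as np
a=pickle.load(open("scene.pkl","rb"))["image"][170:275,185:385]
b=pickle.load(open("side.pkl","rb"))["image"][165:250,270:420]
a=cv2.resize(a,None,fx=4,fy=4,interpolation=cv2.INTER_CUBIC);b=cv2.resize(b,None,fx=5,fy=5,interpolation=cv2.INTER_CUBIC)
cv2.imwrite("pics/a.png",a);cv2.imwrite("pics/b.png",b)
```

```text
(no output)
```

View pics/a.png

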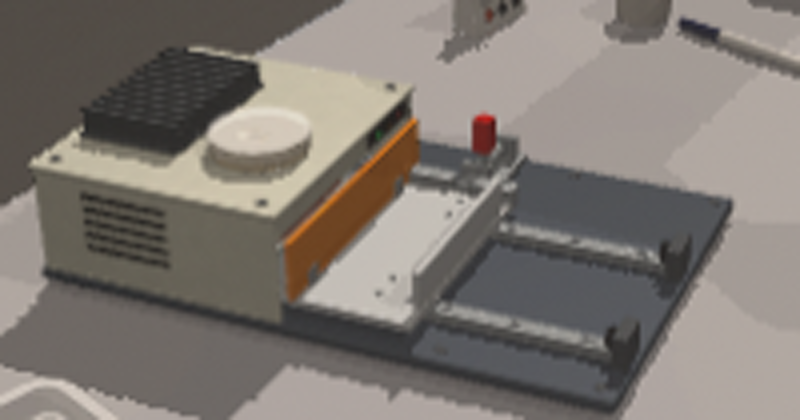

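View pics/b.png

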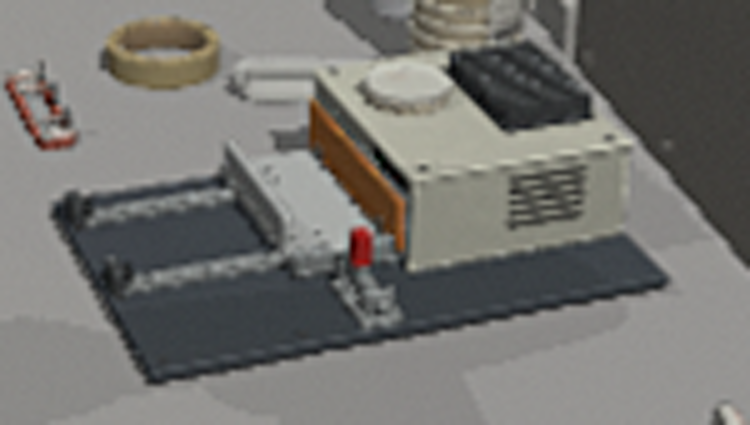

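Crop a shows the plate's front corners at (612,402) and (732,203), the hood's top corners at (277,215), (412,92) and (35,163), and the knob top at (484,117). Crop b shows the plate's corners at (55,206), (150,378) and (665,282), the hood top at (411,182), (630,148) and (318,72), and the knob top at (361,231). I'll cast these onto their known planes and fit a rigid pose.

Run:
```python
from h import *
import pickle
S=pickle.load(open("scene.pkl","rb"));D=pickle.load(open("side.pkl","rb"))
A=lambda p:(185+p[0]/4,170+p[1]/4)
B=lambda p:(270+p[0]/5,165+p[1]/5)
L=[(S,A((612,400)),(-.212,.095,.016)),(S,A((732,203)),(-.212,-.16,.016)),(S,A((277,215)),(0,.095,.092)),(S,A((412,90)),(0,-.095,.092)),(S,A((35,163)),(.17,.095,.092)),(S,A((484,118)),(-.045,-.112,.068)),
(D,B((55,206)),(-.212,.095,.016)),(D,B((150,378)),(-.212,-.16,.016)),(D,B((665,282)),(.175,-.16,.016)),(D,B((411,182)),(0,-.095,.092)),(D,B((630,148)),(.17,-.095,.092)),(D,B((318,72)),(0,.095,.092)),(D,B((361,232)),(-.045,-.112,.068))]
W=np.array([onz(f,[p],m[2])[0] for f,p,m in L]); M=np.array([m for *_,m in L])
def fit(i):
    a=M[i,:2];b=W[i,:2];am=a.mean(0);bm=b.mean(0);u=(a-am)@[1,1j];v=(b-bm)@[1,1j]
    th=np.angle((v*u.conj()).sum());c,s=np.cos(th),np.sin(th);R=np.array([[c,-s],[s,c]]);t=bm-R@am
    return th,t,R
for i in(slice(0,6),slice(6,13),slice(0,13)):
    th,t,R=fit(i);print(th,t);print(((W[i,:2]-t)@R-M[i,:2]).round(4).tolist())
for n,p in(("knob",(-.045,-.112)),("lip",(-.076,.006)),("pocket",(.05,.004))):print(n,R@p+t)
```

```text
Traceback (most recent call last):
  File "h.py", line 10, in onz
    r=ray(f,px); e=np.array(f["eye"]); return e+r*((z-e[2])/r[:,2])[:,None]
  File "h.py", line 8, in ray
    return np.c_[p,np.ones(len(p))]@np.array(f["rotation"]).T
           ~~~~~~~~~~~~~~~~~~~~~~~~^~~~~~~~~~~~~~~~~~~~~~~~~~
ValueError: matmul: Input operand 1 has a mismatch in its core dimension 0, with gufunc signature (n?,k),(k,m?)->(n?,m?) (size 4 is different from 3)
```

```bash
python3 - <<'E'
s=open("h.py").read()
s=s.replace('np.array(f["rotation"])','RM(f)').replace('def K(f)','from scipy.spatial.transform import Rotation as Ro\ndef RM(f):\n    return Ro.from_quat(np.array(f["rotation"])[[1,2,3,0]]).as_matrix()\ndef K(f)')
open("h.py","w").write(s)
E
cat > fit.py <<'E'
from h import *
import pickle
S=pickle.load(open("scene.pkl","rb"));D=pickle.load(open("side.pkl","rb"))
A=lambda p:(185+p[0]/4,170+p[1]/4)
B=lambda p:(270+p[0]/5,165+p[1]/5)
L=[(S,A((612,400)),(-.212,.095,.016)),(S,A((732,203)),(-.212,-.16,.016)),(S,A((277,215)),(0,.095,.092)),(S,A((412,90)),(0,-.095,.092)),(S,A((35,163)),(.17,.095,.092)),(S,A((484,118)),(-.045,-.112,.068)),
(D,B((55,206)),(-.212,.095,.016)),(D,B((150,378)),(-.212,-.16,.016)),(D,B((665,282)),(.175,-.16,.016)),(D,B((411,182)),(0,-.095,.092)),(D,B((630,148)),(.17,-.095,.092)),(D,B((318,72)),(0,.095,.092)),(D,B((361,232)),(-.045,-.112,.068))]
W=np.array([onz(f,[p],m[2])[0] for f,p,m in L]); M=np.array([m for *_,m in L])
def fit(i):
    a=M[i,:2];b=W[i,:2];am=a.mean(0);bm=b.mean(0);u=(a-am)@[1,1j];v=(b-bm)@[1,1j]
    th=np.angle((v*u.conj()).sum());c,s=np.cos(th),np.sin(th);R=np.array([[c,-s],[s,c]]);t=bm-R@am
    return th,t,R
for i in(slice(0,6),slice(6,13),slice(0,13)):
    th,t,R=fit(i);print(th,t);print(((W[i,:2]-t)@R-M[i,:2]).round(4).tolist())
for n,p in(("knob",(-.045,-.112)),("lip",(-.076,.006)),("pocket",(.05,.004))):print(n,R@p+t)
E
python3 fit.py
```

```text
0.11067833156117238 [0.68404006 0.20949181]
[[0.0039, -0.0057], [0.0017, 0.0057], [-0.0018, -0.0026], [-0.0022, 0.0056], [-0.0025, -0.0015], [0.0008, -0.0014]]
0.10803910616307773 [0.68649295 0.19644   ]
[[0.0029, -0.0058], [0.0021, -0.0], [-0.006, 0.0014], [-0.0005, 0.0015], [-0.0028, -0.0009], [0.0021, 0.0003], [0.0022, 0.0036]]
0.10621058631606373 [0.68546226 0.20235396]
[[0.0029, 0.0006], [0.0018, 0.012], [-0.0029, 0.0046], [-0.0025, 0.0128], [-0.0035, 0.0065], [0.0007, 0.0056], [0.0032, -0.0122], [0.0027, -0.0064], [-0.0053, -0.0043], [0.0001, -0.0045], [-0.0022, -0.0066], [0.0023, -0.0057], [0.0028, -0.0025]]
knob [0.65258907 0.08621459]
lip [0.60925446 0.20026332]
pocket [0.73475647 0.21163198]
```

Call:
move_arm:
  increments: [0,0,-7,0.084,0,0,0,-7,0.083,0,0,0,-6,0.083,0,20,-30,0,0,0,21,-32,0,0,0,21,-32,0,0,0,21,-32,0,0,0,21,-32,0,0,0]

```text
time: 0.77
tool_pos: [0.3068, -0.4144, 0.2506]
tool_rot: [-0.0, 0.998, 0.055, -0.0]
contact_force: [1.3, 0.2, -0.2]
gripper_width: 0.002
grasp_force: 0.0
```

Call:
move_arm:
  increments: [21,-32,0,0,0,21,-32,0,0,0,21,-32,0,0,0,21,-32,0,0,0,21,-32,0,0,0,21,-32,0,0,0,21,-32,0,0,0,21,-32,0,0,0]

```text
time: 1.43
tool_pos: [0.4454, -0.1412, 0.251]
tool_rot: [-0.0, 0.998, 0.055, -0.0]
contact_force: [0.1, -0.1, 0.1]
gripper_width: 0.001
grasp_force: 0.0
```

Call:
move_arm:
  increments: [21,-32,0,0,0,21,-32,0,0,0,21,-32,0,0,0,21,-32,0,0,0,21,-32,0,0,0,21,-32,0,0,0,21,-32,0,0,0,0,0,0,0,0]

```text
time: 2.1
tool_pos: [0.5676, 0.1008, 0.2502]
tool_rot: [-0.001, 0.998, 0.058, -0.0]
contact_force: [-0.2, -1.3, -0.1]
gripper_width: -0.001
grasp_force: 0.0
```

```bash
cat >> h.py <<'E'
def wrist():
    s=manip.state(); f=dict(manip.grab_frame("wrist")); T=np.array(f["T_tool_cam"]); q=np.array(s["tool_rot"])[[1,2,3,0]]
    R=Ro.from_quat(q).as_matrix(); f["eye"]=np.array(s["tool_pos"])+R@T[:3,3]
    f["rotation"]=Ro.from_matrix(R@T[:3,:3]).as_quat()[[3,0,1,2]]; f["s"]=s; return f
E
python3 - <<'E'
from h import *
import pickle
f=wrist();pickle.dump(f,open("w1.pkl","wb"));cv2.imwrite("pics/w1.png",f["image"])
print(f["s"]["time"],f["s"]["tool_pos"],f["s"]["tool_rot"],f["eye"],f["fov_y"],f["s"]["contact_force"],f["s"]["gripper_width"])
E
```

```text
2.1 [0.56763524 0.10080639 0.25023057] [-1.22235083e-03  9.98305586e-01  5.81751811e-02 -3.33402664e-04] [0.63692488 0.10706782 0.3933846 ] 65.52924728348763 [-0.222102   -1.2987392  -0.07178411] -0.0011658851579430622
```

View pics/w1.png

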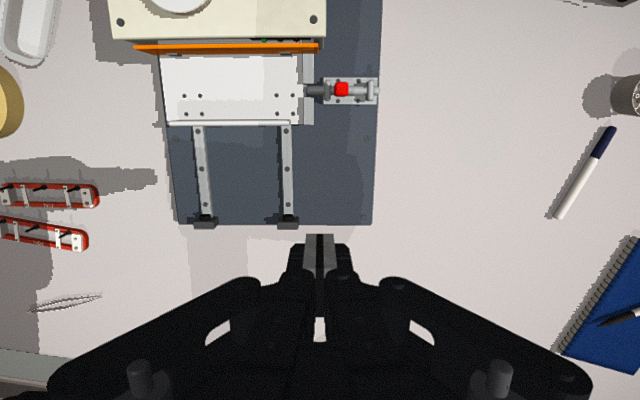

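The wrist view shows the knob at (341,89), the plate's front corners at (177,224) and (372,222), the lip along row 123 from column 167 to 300, and the shield along row 47.

Run:
```python
from h import *
import pickle
f=pickle.load(open("w1.pkl","rb"));im=f["image"].astype(int)
b,g,r=im[...,0],im[...,1],im[...,2]
m=((r>150)&(g<70)&(b<80)).astype(np.uint8);m[:,:300]=0;m[:,400:]=0;m[150:]=0
ys,xs=np.nonzero(m);print("red",xs.min(),xs.max(),ys.min(),ys.max(),xs.mean(),ys.mean())
t=np.array([.6855,.2024]);th=.1095
def loc(px,z):
    w=onz(f,[px],z)[0]; return w.round(4)
kn=loc((xs.mean(),ys.mean()),.062);A=loc((177,224),.016);B=loc((372.5,222.5),.016)
print("knob",kn,"corners",A,B,"len",np.linalg.norm(A-B))
l1=loc((167,123),.057);l2=loc((300,122),.057);print("lip",l1,l2,np.linalg.norm(l1-l2))
s1=loc((134,47),.071);s2=loc((319,47),.071);print("shield",s1,s2)
h1=loc((110,40),.092);h2=loc((328,38),.092);print("hood",h1,h2,np.linalg.norm(h1-h2))
for p,q in((A,B),(l1,l2),(h1,h2),(s1,s2)):print("yaw",np.arctan2(q[0]-p[0],p[1]-q[1]))
```

```text
red 336 347 82 95 341.54545454545456 88.16883116883118
knob [0.6557 0.0872 0.062 ] corners [0.4664 0.2759 0.016 ] [0.4988 0.022  0.016 ] len 0.2559589224856207
lip [0.6001 0.2673 0.057 ] [0.617  0.1259 0.057 ] 0.14240635519526504
shield [0.6711 0.2928 0.071 ] [0.6901 0.1142 0.071 ]
hood [0.6728 0.3028 0.092 ] [0.6949 0.1066 0.092 ] 0.1974407506063528
yaw 0.1269233160948207
yaw 0.11895482057933736
yaw 0.11216737160037413
yaw 0.10598435798959999
```

Call:
move_arm:
  increments: [29,-3,0,0,0,29,-3,0,0,0,28,-2,0,0,0,0,0,35,0,0,0,0,35,0,0,0,0,35,0,0,0,0,25,0,0,0,0,0,0,0]

```text
time: 2.82
tool_pos: [0.6458, 0.1117, 0.1129]
tool_rot: [0.0, 0.998, 0.055, -0.007]
contact_force: [-0.8, 0.2, -1.9]
gripper_width: -0.001
grasp_force: 0.0
```

Run:
```python
from h import *
import pickle
f=wrist();pickle.dump(f,open("w2.pkl","wb"));cv2.imwrite("pics/w2.png",f["image"])
print(f["s"]["time"],f["s"]["tool_pos"],f["s"]["tool_rot"],f["s"]["contact_force"])
```

```text
2.8167 [0.64582752 0.11171296 0.11292756] [ 1.66684357e-04  9.98473758e-01  5.47793935e-02 -7.02454086e-03] [-0.76683033  0.23600088 -1.90872766]
```

View pics/w2.png

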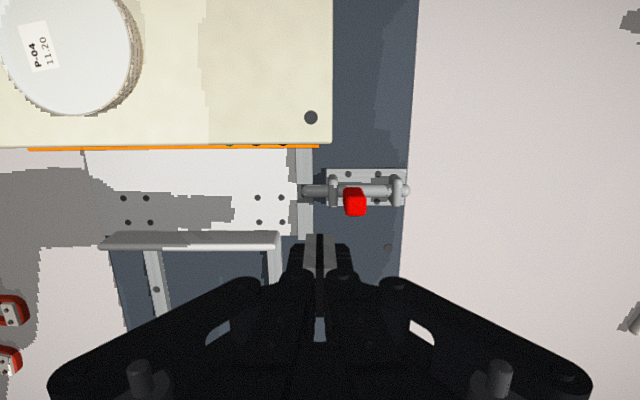

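The knob now fills about columns 343–366 and rows 187–216, and the finger tips show at (320,240). I'll measure the knob again from here.

Run:
```python
from h import *
import pickle
f=pickle.load(open("w2.pkl","rb"));im=f["image"].astype(int)
b,g,r=im[...,0],im[...,1],im[...,2]
m=((r>120)&(g<80)&(b<80)).astype(np.uint8);m[:,:300]=0;m[:,420:]=0
ys,xs=np.nonzero(m)
for y in range(ys.min(),ys.max()+1,3): x=xs[ys==y];print(y,x.min(),x.max(),im[y,(x.min()+x.max())//2])
p=np.array([f["s"]["tool_pos"]]);print("tcp",proj(f,p),"eye",f["eye"])
for a in(.055,.0):
    pass
print(onz(f,[(344,205),(366,205),(355,190),(355,215)],.068).round(4))
l=onz(f,[(105,240),(278,240)],.057);print("lip top",l.round(4),np.linalg.norm(l[0]-l[1]))
print(onz(f,[(317,145),(317,147)],.071).round(4))
print(proj(f,[(.6555,.087,.068)]))
```

```text
187 353 358 [ 43  50 121]
190 355 361 [  9  10 122]
193 356 362 [  0   5 124]
196 348 364 [  5   3 162]
199 346 365 [  2  16 230]
202 346 365 [  2  16 234]
205 346 366 [  1  11 233]
208 346 366 [  0  18 232]
211 346 366 [  5  18 231]
214 347 364 [  7  12 217]
tcp [[316.14526556 247.91844487]] eye [0.71704682 0.11799768 0.2551157 ]
[[0.6552 0.0953 0.068 ]
 [0.6568 0.0814 0.068 ]
 [0.6658 0.0898 0.068 ]
 [0.6493 0.0874 0.068 ]]
lip top [[0.6067 0.2593 0.057 ]
 [0.6209 0.1364 0.057 ]] 0.12377755840424294
[[0.6916 0.1165 0.071 ]
 [0.6904 0.1164 0.071 ]]
[[357.01405718 205.96846948]]
```

Call:
move_arm:
  increments: [0,0,0,0,0,0,0,0,0,0,0,0,20,0,0,0,0,20,0,0,0,0,15,0,0,0,0,0,0,0,0,0,0,0,0]

```text
time: 3.45
tool_pos: [0.6512, 0.1131, 0.0667]
tool_rot: [-0.0, 0.998, 0.055, -0.0]
contact_force: [0.5, -0.7, 0.4]
gripper_width: -0.004
grasp_force: 0.0
```

Call:
move_arm:
  increments: [2,-5,0,0,0,0,0,0,0,0,0,0,10,0,0,0,0,10,0,0,0,0,0,0,0,0,0,0,0,0]

```text
time: 3.95
tool_pos: [0.6513, 0.1182, 0.0446]
tool_rot: [0.0, 0.998, 0.055, -0.002]
contact_force: [-0.1, -0.3, -0.3]
gripper_width: -0.004
grasp_force: 0.0
```

Call:
move_arm:
  increments: [0,4,-1,0,0,0,4,0,0,0,0,4,0,0,0,0,4,0,0,0,0,3,0,0,0,0,3,0,0,0,0,3,0,0,0,0,0,0,0,0]

```text
time: 4.62
tool_pos: [0.6556, 0.0928, 0.0476]
tool_rot: [0.0, 0.998, 0.055, 0.0]
contact_force: [0.1, -0.6, 0.2]
gripper_width: -0.002
grasp_force: 0.0
```

Call:
move_arm:
  increments: [0,2,0,0,0,0,0,0,0,0,0,0,0,0,0]

```text
time: 4.87
tool_pos: [0.6556, 0.0915, 0.0474]
tool_rot: [0.0, 0.998, 0.055, 0.0]
contact_force: [0.8, 2.0, 1.6]
gripper_width: -0.001
grasp_force: 0.7
```

Run:
```python
from h import *
import pickle
f=wrist();pickle.dump(f,open("w3.pkl","wb"));cv2.imwrite("pics/w3.png",f["image"])
print(f["s"]["time"],f["s"]["tool_pos"],f["s"]["contact_force"])
```

```text
4.8667 [0.65562235 0.0915141  0.04744942] [0.8171778  1.96340461 1.64302306]
```

View pics/w3.png

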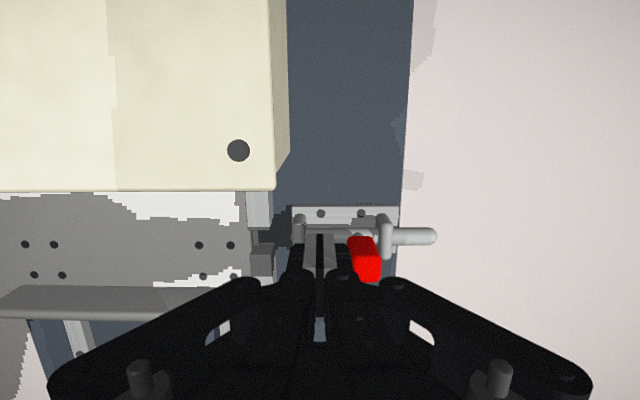

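The knob has moved back, to about (365,260), and sits against the finger. I'll measure how far it travelled.

Run:
```python
from h import *
import pickle
f=pickle.load(open("w3.pkl","rb"));im=f["image"].astype(int)
b,g,r=im[...,0],im[...,1],im[...,2]
m=(r>190)&(g<60)&(b<60);m[:,:300]=0;m[:,420:]=0
ys,xs=np.nonzero(m)
for y in range(ys.min(),ys.max()+1,4): x=xs[ys==y];print(y,x.min(),x.max())
p=onz(f,[((xs.min()+xs.max())/2+1,(ys.min()+ys.max())/2)],.068)[0];print(p)
d=p[:2]-[.6555,.0876];print(d@[-np.sin(.112),np.cos(.112)])
```

```text
256 370 378
260 355 380
264 355 380
268 355 380
272 357 380
276 360 379
280 361 377
[0.65814111 0.06829029 0.068     ]
-0.019483916769103736
```

Call:
move_arm:
  increments: [0,-4,0,0,0,0,-2,-25,0,0,0,-8,-30,0,0,-4,-25,0,0,0,-4,-25,0,0,0,-4,-25,0,0,0,-4,-25,0,0,0,0,0,0,0,0]

```text
time: 5.58
tool_pos: [0.6253, 0.2067, 0.102]
tool_rot: [-0.0, 0.998, 0.057, -0.001]
contact_force: [0.1, -0.8, -0.8]
gripper_width: 0.001
grasp_force: 0.0
```

Call:
move_arm:
  increments: [0,0,0,0,0,0,0,0,0,0]

```text
time: 5.75
tool_pos: [0.6269, 0.2026, 0.102]
tool_rot: [0.0, 0.998, 0.056, -0.0]
contact_force: [0.4, -0.4, 0.0]
gripper_width: 0.001
grasp_force: 0.0
```

Run:
```python
from h import *
import pickle
f=wrist();pickle.dump(f,open("w4.pkl","wb"));cv2.imwrite("pics/w4.png",f["image"])
print(f["s"]["time"],f["s"]["tool_pos"],f["s"]["tool_rot"],f["s"]["contact_force"])
```

```text
5.75 [0.62691537 0.20263639 0.10202629] [ 4.51029012e-04  9.98456367e-01  5.55395252e-02 -2.02491769e-04] [ 0.38137544 -0.3702311   0.00804251]
```

View pics/w4.png

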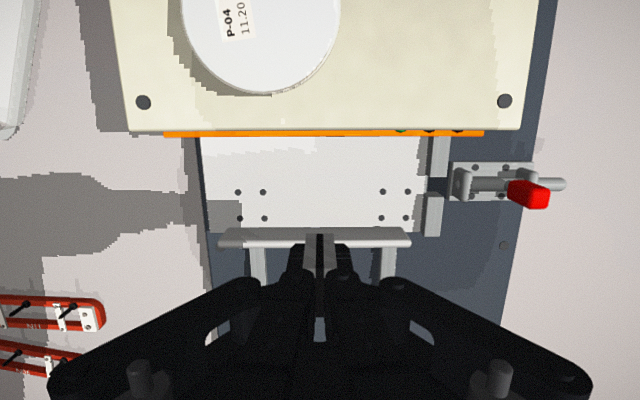

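The lip's rear face shows in rows 227–240 and its top in rows 240–247. The bolt is clear of the notch. I'll check the lip's x and the finger's clearance to it.

Run:
```python
from h import *
import pickle
f=pickle.load(open("w4.pkl","rb"));im=f["image"]
print(im[222:252,270].tolist()[::2])
print(onz(f,[(270,239),(270,246)],.057).round(4),onz(f,[(270,228)],.030).round(4),onz(f,[(320,137)],.071).round(4))
print(proj(f,f["s"]["tool_pos"]))
```

```text
[[215, 216, 221], [219, 222, 220], [217, 221, 221], [95, 95, 96], [103, 106, 105], [102, 107, 106], [107, 108, 104], [106, 107, 110], [102, 105, 106], [140, 139, 143], [206, 209, 210], [223, 228, 229], [196, 202, 203], [101, 96, 89], [94, 84, 77]]
[[0.6081 0.2315 0.057 ]
 [0.6031 0.2312 0.057 ]] [[0.6044 0.2354 0.03  ]] [[0.6791 0.2064 0.071 ]]
[[316.14672486 247.91905004]]
```

Call:
move_arm:
  increments: [4,0,15,0,0,0,0,18,0,0,0,0,15,0,0,0,0,9,0,0,0,0,5,0,0,0,0,0,0,0,0,0,0,0,0]

```text
time: 6.38
tool_pos: [0.6311, 0.2033, 0.0401]
tool_rot: [0.0, 0.998, 0.055, -0.0]
contact_force: [-0.1, 0.4, -0.3]
gripper_width: -0.004
grasp_force: 0.0
```

Call:
move_arm:
  increments: [-3,0,0,0,0,-3,0,0,0,0,-3,0,0,0,0,-3,0,0,0,0,-4,0,0,0,0,-5,0,0,0,0,-5,0,0,0,0,-5,0,0,0,0]

```text
time: 7.05
tool_pos: [0.6006, 0.2001, 0.0413]
tool_rot: [-0.0, 0.998, 0.055, 0.001]
contact_force: [2.8, -0.1, 1.4]
gripper_width: -0.001
grasp_force: 1.6
```

Call:
move_arm:
  increments: [-5,0,0,0,0,-5,0,0,0,0,-5,0,0,0,0,-5,0,0,0,0,-5,0,0,0,0,-5,0,0,0,0,-5,0,0,0,0,-5,0,0,0,0]

```text
time: 7.72
tool_pos: [0.5599, 0.1955, 0.0403]
tool_rot: [0.0, 0.998, 0.055, -0.0]
contact_force: [3.4, -0.4, 2.2]
gripper_width: 0.002
grasp_force: 1.6
```

Call:
move_arm:
  increments: [-5,0,0,0,0,-5,0,0,0,0,-5,0,0,0,0,-5,0,0,0,0,-4,0,0,0,0,-3,0,0,0,0,-3,0,0,0,0,0,0,0,0,0]

```text
time: 8.38
tool_pos: [0.5294, 0.1923, 0.0398]
tool_rot: [-0.0, 0.998, 0.055, -0.001]
contact_force: [1.2, -0.2, 0.4]
gripper_width: -0.003
grasp_force: 0.4
```

Call:
move_arm:
  increments: [-3,0,0,0,0,-3,0,0,0,0,-3,0,0,0,0,-3,0,0,0,0,-2,0,0,0,0,0,0,0,0,0,0,0,0,0,0]

```text
time: 8.97
tool_pos: [0.5158, 0.1907, 0.04]
tool_rot: [0.0, 0.998, 0.055, -0.001]
contact_force: [0.2, 0.2, -0.9]
gripper_width: 0.0
grasp_force: 0.0
```

Call:
move_arm:
  increments: [-2,0,0,0,0,-1,0,0,0,0,0,0,0,0,0,0,0,0,0,0]

```text
time: 9.3
tool_pos: [0.5136, 0.1904, 0.0403]
tool_rot: [-0.0, 0.998, 0.055, -0.0]
contact_force: [2.1, 0.2, -0.9]
gripper_width: -0.002
grasp_force: 0.8
```

Call:
move_arm:
  increments: [-1,0,0,0,0,-1,0,0,0,0,0,0,0,0,0,0,0,0,0,0]

```text
time: 9.63
tool_pos: [0.5132, 0.1904, 0.0405]
tool_rot: [-0.0, 0.998, 0.055, 0.002]
contact_force: [7.2, 0.8, -5.7]
gripper_width: -0.0
grasp_force: 3.6
```

Call:
move_arm:
  increments: [-1,0,0,0,0,-1,0,0,0,0,0,0,0,0,0,0,0,0,0,0]

```text
time: 9.97
tool_pos: [0.5132, 0.1903, 0.0409]
tool_rot: [-0.001, 0.998, 0.055, 0.005]
contact_force: [14.1, 2.3, -9.6]
gripper_width: -0.003
grasp_force: 6.7
```

Call:
move_arm:
  increments: [8,0,0,0,0,0,0,0,0,0,0,0,-20,0,0,0,0,-30,0,0,0,0,-30,0,0,10,14,0,0,0,20,28,0,0,0,22,28,0,0,0]

```text
time: 10.63
tool_pos: [0.5769, 0.1271, 0.1213]
tool_rot: [-0.0, 0.998, 0.057, -0.0]
contact_force: [-0.3, 0.6, -0.3]
gripper_width: 0.0
grasp_force: 0.0
```

Call:
move_arm:
  increments: [22,28,0,0,0,22,28,0,0,0,20,28,0,0,0,10,13,0,0,0,0,0,0,0,0,0,0,0,0,0]

```text
time: 11.13
tool_pos: [0.661, 0.0383, 0.1198]
tool_rot: [-0.0, 0.999, 0.055, -0.001]
contact_force: [0.2, 0.1, -1.0]
gripper_width: 0.0
grasp_force: 0.0
```

Run:
```python
from h import *
import pickle
f=wrist();pickle.dump(f,open("w5.pkl","wb"));im=f["image"];cv2.imwrite("pics/w5.png",im)
print(f["s"]["time"],f["s"]["tool_pos"],f["s"]["tool_rot"],f["s"]["contact_force"])
b,g,r=im.astype(int).transpose(2,0,1)
m=((r>190)&(g<60)&(b<60)).astype(np.uint8)
n,_,st,c=cv2.connectedComponentsWithStats(m)
for i in range(1,n):
    if st[i,4]>60: print(st[i],c[i],onz(f,[c[i]],.068))
```

```text
11.1333 [0.66098797 0.03831452 0.11981319] [-3.42037045e-04  9.98504867e-01  5.46512146e-02 -1.07627395e-03] [ 0.22518796  0.09119099 -0.99631513]
[263 205  18  18 302] [271.56953642 213.06291391] [[0.65784152 0.06832348 0.068     ]]
```

View pics/w5.png

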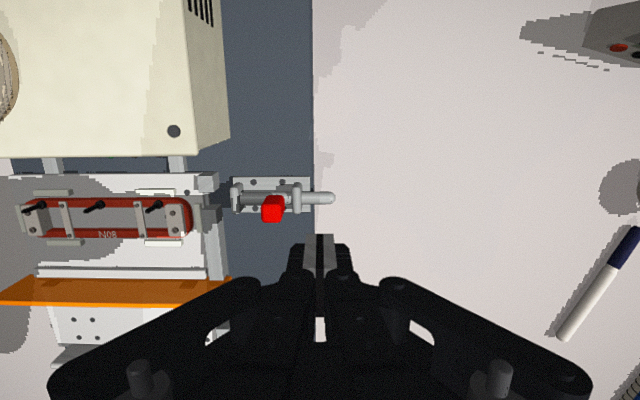

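The nest rides in its pocket at about (105,217), and the knob is at (272,213), 30 mm from the tool, so I can descend beside it.

Call:
move_arm:
  increments: [0,0,20,0,0,0,0,20,0,0,0,0,20,0,0,0,0,9,0,0,0,0,3,0,0,0,0,0,0,0,0,0,0,0,0]

```text
time: 11.77
tool_pos: [0.6618, 0.0393, 0.0494]
tool_rot: [0.0, 0.998, 0.056, 0.001]
contact_force: [1.0, 0.4, -0.1]
gripper_width: -0.002
grasp_force: 0.0
```

Call:
move_arm:
  increments: [0,-4,0,0,0,0,-4,0,0,0,0,-3,0,0,0,0,-3,0,0,0,0,-3,0,0,0,0,-3,0,0,0,0,-3,0,0,0,0,0,0,0,0]

```text
time: 12.43
tool_pos: [0.6589, 0.0623, 0.0484]
tool_rot: [-0.0, 0.998, 0.056, 0.0]
contact_force: [-0.3, 0.2, -1.4]
gripper_width: -0.001
grasp_force: 0.0
```

Call:
move_arm:
  increments: [0,-2,0,0,0,0,-1,0,0,0,0,0,0,0,0,0,0,0,0,0]

```text
time: 12.77
tool_pos: [0.6583, 0.0649, 0.0481]
tool_rot: [-0.0, 0.998, 0.055, -0.0]
contact_force: [0.2, -0.5, 0.1]
gripper_width: 0.001
grasp_force: 0.2
```

Call:
move_arm:
  increments: [0,-1,0,0,0,0,-1,0,0,0,0,0,0,0,0,0,0,0,0,0]

```text
time: 13.1
tool_pos: [0.6581, 0.0667, 0.0481]
tool_rot: [-0.0, 0.998, 0.055, -0.0]
contact_force: [0.7, -0.8, -0.7]
gripper_width: -0.002
grasp_force: 0.5
```

Call:
move_arm:
  increments: [0,-1,0,0,0,0,-1,0,0,0,0,0,0,0,0,0,0,0,0,0]

```text
time: 13.43
tool_pos: [0.6579, 0.0688, 0.0481]
tool_rot: [-0.0, 0.998, 0.055, -0.0]
contact_force: [0.6, -2.0, -0.6]
gripper_width: 0.002
grasp_force: 0.5
```

Call:
move_arm:
  increments: [0,-1,0,0,0,0,-1,0,0,0,0,0,0,0,0,0,0,0,0,0]

```text
time: 13.77
tool_pos: [0.6577, 0.0703, 0.0482]
tool_rot: [0.0, 0.998, 0.055, -0.0]
contact_force: [-0.3, -3.4, -1.5]
gripper_width: 0.001
grasp_force: 1.6
```

Call:
move_arm:
  increments: [0,-1,0,0,0,0,-1,0,0,0,0,0,0,0,0,0,0,0,0,0]

```text
time: 14.1
tool_pos: [0.6577, 0.0705, 0.0482]
tool_rot: [0.002, 0.998, 0.055, -0.0]
contact_force: [-0.5, -9.0, -0.2]
gripper_width: 0.004
grasp_force: 4.4
```

Call:
move_arm:
  increments: [0,6,0,0,0,0,4,0,0,0,0,2,-20,0,0,0,0,-30,0,0,0,20,-30,0,0,0,0,0,0,0,0,0,0,0,0]

```text
time: 14.68
tool_pos: [0.6635, 0.0405, 0.1321]
tool_rot: [-0.0, 0.998, 0.055, 0.003]
contact_force: [0.2, 0.7, -0.0]
gripper_width: 0.0
grasp_force: 0.0
```

Run:
```python
from h import *
import pickle
f=wrist();pickle.dump(f,open("w6.pkl","wb"));im=f["image"];cv2.imwrite("pics/w6.png",im)
print(f["s"]["time"],f["s"]["tool_pos"],f["s"]["contact_force"])
b,g,r=im.astype(int).transpose(2,0,1)
m=((r>190)&(g<60)&(b<60)).astype(np.uint8)
n,_,st,c=cv2.connectedComponentsWithStats(m)
for i in range(1,n):
    if st[i,4]>60: print(st[i],c[i],onz(f,[c[i]],.068))
```

```text
14.6833 [0.66346533 0.04047008 0.13205822] [ 0.18957753  0.74922167 -0.0377134 ]
[247 204  11  17 147] [252.6122449  211.19047619] [[0.6562418  0.08542575 0.068     ]]
```

View pics/w6.png

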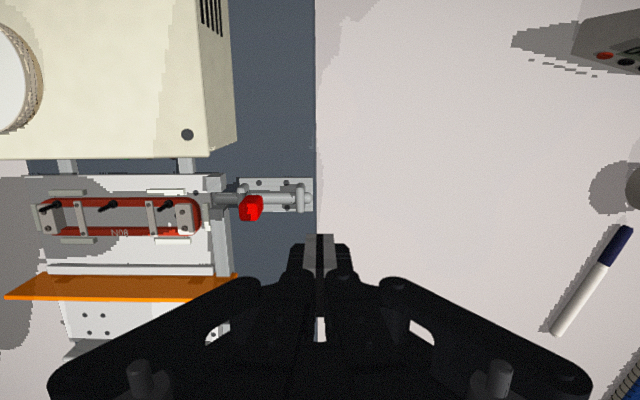

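The knob spans about columns 239–262 near (251,208), and part of it is shaded. I'll check its travel with a looser mask, and confirm the shuttle and nest positions.

Run:
```python
from h import *
import pickle
f=wrist();im=f["image"].astype(int);print(f["s"]["tool_pos"])
b,g,r=im.transpose(2,0,1)
m=(r>90)&(g<60)&(b<60);m[:,:225]=0;m[:,280:]=0
ys,xs=np.nonzero(m)
for y in range(ys.min(),ys.max()+1,3): x=xs[ys==y];print(y,x.min(),x.max(),r[y,x.min():x.max()+1:2].tolist())
for s in(0,.004,.010,.020):
    y=-.112-s;c,q=np.cos(.112),np.sin(.112)
    P=[(.6555+c*dx+q*s-q*dy,.0876+q*dx-c*s+c*dy,.068) for dx,dy in((0,.007),(0,-.007),(-.007,0),(.007,0))]
    print(s,proj(f,P).round(1).tolist())
print(manip.state()["time"])
```

```text
[0.6619067  0.04089777 0.12956078]
193 248 257 [102, 99, 106, 112, 97]
196 244 261 [92, 106, 108, 110, 115, 119, 113, 139, 154]
199 242 262 [104, 113, 110, 109, 113, 119, 120, 134, 161, 162, 160]
202 239 262 [114, 131, 129, 134, 185, 184, 188, 198, 180, 161, 168, 167]
205 238 262 [105, 146, 143, 145, 146, 147, 165, 232, 234, 229, 168, 165, 161]
208 238 261 [94, 136, 137, 141, 144, 138, 154, 239, 235, 234, 169, 166]
211 239 261 [130, 141, 143, 137, 138, 131, 241, 232, 233, 207, 168, 128]
214 239 259 [134, 133, 141, 134, 135, 133, 241, 233, 236, 213, 163]
217 240 258 [134, 129, 135, 137, 133, 168, 233, 236, 234, 108]Traceback (most recent call last):
  File "<stdin>", line 7, in <module>
    return umr_minimum(a, axis, None, out, keepdims, initial, where)
ValueError: zero-size array to reduction operation minimum which has no identity
```

Run:
```python
from h import *
f=wrist();print(f["s"]["tool_pos"],f["s"]["contact_force"])
p=onz(f,[(248,211)],.068)[0];d=p[:2]-[.6555,.0876];print(p,"bolt",-d@[-np.sin(.112),np.cos(.112)])
c,q=np.cos(.112),np.sin(.112);u=np.array([.687,.2035])
n=(onz(f,[(36,215),(200,215)],.056)[:,:2]-u)@np.array([[c,-q],[q,c]]);print("nest ends in station",n)
print("shield top", (onz(f,[(235,277),(20,277)],.071)[:,:2]-u)@np.array([[c,-q],[q,c]]))
```

```text
[0.66083576 0.04116236 0.12782667] [ 0.03476823 -0.29177416 -0.41267481]
[0.65443412 0.08852465 0.068     ] bolt -0.0010379881191729255
nest ends in station [[-0.05288981  0.05571603]
 [-0.05252777 -0.0718192 ]]
shield top [[-0.09516095 -0.0983593 ]
 [-0.09760782  0.06770598]]
```

Run:
```python
from h import *
import pickle
c,q=np.cos(.112),np.sin(.112);u=np.array([.687,.2035]);R=np.array([[c,-q],[q,c]])
for n in("w5","w6"):
    f=pickle.load(open(n+".pkl","rb"));im=f["image"].astype(int);b,g,r=im.transpose(2,0,1)
    m=(r>80)&(r>2*g)&(r>2*b);m[:,212:]=0;m[260:]=0;m[:185]=0
    ys,xs=np.nonzero(m);print(n,xs.min(),xs.max(),ys.min(),ys.max())
    for z in(.045,.056): print(z,((onz(f,[(xs.min(),215),(xs.max(),215),(100,ys.min()),(100,ys.max())],z)[:,:2]-u)@R).round(4).tolist())
```

```text
w5 26 189 197 237
0.045 [[-0.054, 0.0642], [-0.0538, -0.0651], [-0.0396, 0.001], [-0.072, 0.0077]]
0.056 [[-0.05, 0.0527], [-0.0498, -0.07], [-0.0363, -0.0073], [-0.0671, -0.0009]]
w6 42 200 197 235
0.045 [[-0.0549, 0.0644], [-0.0547, -0.0667], [-0.0398, 0.0119], [-0.0721, 0.0184]]
0.056 [[-0.051, 0.0537], [-0.0508, -0.0712], [-0.0366, 0.0037], [-0.0674, 0.0099]]
```

The bolt is home, and the nest is in its pocket within what I can measure. The gripper is clear and at rest.

```bash
python3 -c "
from plant import manip
print(manip.job_done())"
```

```text
the job is handed in; nothing more can be done
None
```

I handed the job in at about 15 s. The shuttle is drawn out to its front stop, the bolt is pushed home so it locks there, the nest sits in its pocket untouched, and no bystander was touched; the hand-in returned no verdict.

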